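# Index the brake disc to its next bolt hole on the worm-drive rotary table

### The job

Bring the brake disc round to its next bolt hole: swing the rotary table's clamp lever right back to slacken it, then wind the worm crank clockwise (seen from its grip end), four to five turns, until you feel the dog bar come up against the stop screw and it bears there firmly, about 8 N more at the grip than the crank's running drag, with the bolt hole under the guide bush. Never force the dog hard into the stop, and do not wind with the clamp on. Leave the dog bearing, swing the clamp lever fully tight again to its end, let go of everything, and leave the other things on the shelf where they are.

Things in the scene. Friction and masses are not known exactly. Their poses are not given: they have to be found in the camera images.
- rotary: 100 mm iron worm-drive rotary table bolted on a 215 x 215 x 42 mm board (x -103..112, y -89..126 in its frame), carrying a 150 mm brake disc (top at z 112). Origin on the plate's axis at shelf level, z up; the worm shaft lies along its y on the robot's side, the crank on its -y side. Heavy and fixed. Tallest part: the guide post's cap, top at z 149, 99 mm out from the axis, past the guide.
- lever_pivot (a point): upright pivot of the black clamp lever, at (0, 92) mm in the rotary frame, given at z 100, the height of point lever_knob.
- lever_knob (a point): the clamp lever's upright black knob, 18 mm diameter, z 78 to 110, 64 mm from the pivot; this point is on its axis at z 100. The flat arm below spans z 79.5 to 86.5. Tightening moves it clockwise seen from above (away from the robot), slackening brings it back. Free space of 25 mm or more round the knob; shut fingertips at about z 84 push its side well.
- lever (a joint): clamp lever angle, rad: 0 is slack (hard end), 0.95 is tight (hard end); grows clockwise seen from above. Starts clamped at 0.84 to 0.89. Stays where left; needs about 5 N at the knob all the way and goes solid at its ends. Below 0.3 counts as slack, above 0.9 as tight, so it ends tighter than it began.
- worm_axis (a point): point on the worm shaft's level axis (x -52 mm, z 78 mm in the rotary frame, along its y), abreast of the grip's middle, 141 mm out on the -y side. The grip circles this point.
- crank_grip (a point): middle of the black crank grip: a 16 mm round bar, 54 mm long, lying along the rotary's y, spinning freely on its pin, 30 mm from the worm axis. The crank arm is 4 mm past its inner end, which is 27 mm from this point. Can be pinched from above along the rotary's x and carried round the circle with the hand kept pointing down.
- disc_centre (a point): centre of the brake disc on the plate's axis, at the disc's top face, z 112. A nut and stud stand on it up to z 141.
- next_hole (a point): the bolt hole to bring up: 7.4 mm, one of four on the disc's 90 mm bolt circle (45 mm from the centre), point on the disc's top, z 112. It starts 71 to 89 degrees clockwise (seen from above) of the guide.
- guide (a point): the point on the disc's top plane (z 112) straight under the fixed guide bush, a steel bush of 18 mm, z 117 to 143, 45 mm from the disc centre, at 40 degrees counter-clockwise from the rotary's x. The hole must come to within 2 mm of it.
- plate: the turning part: face plate, disc and dog. Origin on the axis at shelf level. The dog is a dark bar, 10 mm wide and 9 high, out to 104 mm from the axis under the disc (z 89.5 to 98.5). It was set by hand, so it meets the stop with the hole anywhere within about 1.8 mm of the guide: up to about 0.8 rad of crank early, 0.6 late. Only feel tells; once it bears, the hole is within 2 mm.
- stop_screw: steel stop screw in the guide post, head 12 mm, 94 mm from the axis, z 94; origin at the centre of the head's face. Each extra newton at the crank grip over the running drag puts about 6.4 N on it. It must bear with more than 25 N (4 N extra at the grip) and never see more than 80 N (12 N extra); aim for 8 N extra. The worm holds itself, so it stays loaded after letting go.
- worm (a joint): crank angle, rad, grows clockwise seen from the grip end (over the top the grip moves away from the robot, along the rotary's +x), turning the disc counter-clockwise seen from above. 20 crank turns to one of the disc. 0: grip at the top. Starts 0.2 to 6.6; hole in line at 31.4; dog met at 30.6 to 32.0. Running drag 6 to 9 N at the grip, steady after 0.5 rad of slow winding; steep at the stop.
- bolt_tray: bystander: open steel tray, 150 x 100 x 28 mm, with bolts in it, origin under its centre. Leave alone.
- fuse_case: bystander: black plastic fuse case with flip-top lid, 122 x 82 x 46 mm, origin under its centre. Leave alone.
- reflector: bystander: orange rear reflector, 62 mm diameter, 14 mm thick, lying flat, origin under its centre. Leave alone.
- throttle_tube: bystander: aluminium throttle tube standing upright, 122 mm tall, 25 mm diameter on a 48 mm flange, origin under its foot. Leave alone.

How it is judged:
By the outcome, as a careful person would: the job done as asked, in the order asked, and still so for the second after the job is handed in, with the robot touching nothing.
It also fails if it takes over 72 s, if anything falls off the work surface, if the arm or the gripper's body presses on something with over 40 N, if the wrist force passes 120 N, or if a joint passes its speed limit or range.

### The arm

A 6-joint arm with a two-finger parallel gripper is mounted at the origin on the work surface. World frame = base frame: x ahead of the robot, y to its left, z up, the work surface at z = 0. Lengths are in mm, angles in rad, forces in N, time in s.
With the tool pointing down it reaches from about 350 to 775 mm from the base axis. Payload 7.3 kg.
Tool frame: the origin (TCP) lies at the very end of the fingers, on their centre line; the grasp point (between the pads) lies 19 mm behind it; z points along the fingers, y is the line along which they close (so a half turn about z gives the same grasp; the last joint's range is limited). The gripper opens to 92 mm and grips with 3 to 60 N. Pads are 19 mm wide; open, the fingers measure 130 mm over their backs; the gripper's body (75 mm by 190 mm) begins 47 mm behind the grasp point.
Start: joints at [-1.403, 0.342, 1.524, -0, 1.275, -0.146], TCP at [162.077, -499.376, 226.741] pointing down, gripper open.
Joint ranges: [-2.53, 2.53], [-0.77, 2.02], [0.04, 2.7], [-1, 4.14], [0.28, 2.66], [-3.11, 3.11]. Speed limits (rad/s): [2.57, 2.57, 3.14, 3.14, 3.14, 3.14].

### API

Orientations are given as [roll, pitch, yaw] about the fixed x, y, z axes, in that order (R = Rz(yaw) Ry(pitch) Rx(roll)).
In Python, from plant import * gives the robot as it stands.
- The arm moves only by the tool arm_command, never from a script. Its arguments are lists of equal length, an entry for each row: "gripper": the finger opening in mm, from 0 to 91.8; "dp": the shift along the tool's x, y, z in units of 25 mm (1.0 is 25 mm), a list of three; "twist": the turn about the tool's z in units of 5 degrees (1.0 is 5 degrees). A call has exactly 5 rows; each row shifts and turns the commanded pose from where the row before left it, along the tool's axes as they then stand; what a row does not reach is not made up. A row lasts 1/8 s, in which the tool goes at most 62.5 mm and 10.7 degrees, less where a joint would pass 70% of its speed; a pose out of reach is approached as far as the arm can. A call is refused whole if a number of a shift passes 1 or a number of a turn 1, either way. A call with a gripper value outside its range is refused whole. The fingers move at their own pace and stop on an object; the grip force is fixed at half the most. Time passes only in rows, so rows that do not move let the fingers close, or fill a call up. It gives the time, the measured TCP pose, the force, the opening and the grip force at its end, in the units of the state.
- get_obs(): the state, without advancing time (a new reading comes with each control period).
- capture(name): name is "scene" or "top"; returns the picture (420x560x3 uint8, red, green, blue); there is no depth.
- get_calibration(name): a dict with "mtx" (3x3 intrinsics, pixels), "position" and "attitude" of the camera in the world. Camera axes: x right, y down, z forward; pixel columns grow to the right and rows downward; lengths in mm; the calibration is good to about 2 mm. A picture is of the moment at which its call begins. get_calibration takes no time and is no camera call.
- close_job(): hands the job in; it is judged then, once.
The state is a dict: "time": time; "joint_positions": joint angles; "dq": joint speeds; "tau": joint torques, N m; "tool_pos": TCP position; "tcp_rot": TCP orientation; "contact_force": force on the tool from outside, world axes, zero at the start; "moment": the same for the moment, N m; "grip_width": finger opening in mm; "finger_force": force on a finger pad.
Only numpy, scipy, OpenCV 4.12 (cv2) and the standard library are available. Lean on these libraries where they do the work, as an engineer would, in place of code of your own. Each camera call takes 0.05 s, during which the arm holds its last target. There are 200 camera calls.

## Working session

There is one attempt and no reset: what is moved stays moved. The work goes in short steps, Python scripts to look and compute and a tool call to move; the robot and the scene stay as the last step left them, time stands still between calls to the robot, and variables do not carry over. Pictures are saved under pics/ and viewed, at most 10 in all, crops included, and the job is handed in when it is done.

Besides the shell and the picture viewer there is one more tool, called after "Call:" by a JSON object that holds its "name" and its "arguments", one argument or row to a line. arm_command: Moves the arm, as the interface text tells. Its arguments: {"type":"object","properties":{"gripper":{"type":"array"},"dp":{"type":"array"},"twist":{"type":"array"}},"required":["gripper","dp","twist"]}

```bash
mkdir -p pics; ls; python3 - <<'E'
from plant import *
import cv2
for n in("scene","top"):
    im=capture(n); cv2.imwrite(f"pics/{n}0.png",im[:,:,::-1]); c=get_calibration(n); print(n,c)
print(get_obs())
E
```

```text
pics
scene {'mtx': array([[459.94909126,   0.        , 282.093623  ],
       [  0.        , 459.94909126, 207.30292959],
       [  0.        ,   0.        ,   1.        ]]), 'position': array([1267.36612883, -339.72266211, 1013.44429869]), 'attitude': array([-2.41880035e+00,  4.07252438e-04,  1.15441337e+00])}
top {'mtx': array([[394.73452296,   0.        , 273.39740889],
       [  0.        , 394.73452296, 205.73737695],
       [  0.        ,   0.        ,   1.        ]]), 'position': array([ 381.26716563,   -7.1583689 , 1166.81983595]), 'attitude': array([-2.97769593, -0.003803  , -1.5797133 ])}
{'time': 0.1, 'joint_positions': array([-1.40297341e+00,  3.42597925e-01,  1.52492010e+00, -3.02435144e-05,
        1.27541967e+00, -1.45987175e-01]), 'dq': array([ 0.00105607, -0.00087331, -0.00282968, -0.00048043,  0.00244198,
       -0.00072051]), 'tau': array([ 1.70892075e-03, -4.32004130e+01, -2.44694120e+01,  7.18803238e-02,
        5.26112714e-02, -4.83172892e-05]), 'tool_pos': array([ 162.01574159, -498.98598493,  226.1435674 ]), 'tcp_rot': array([-3.14025772e+00, -1.67046938e-04,  3.13818800e-01]), 'contact_force': array([-0.1285318 , -0.50321058,  0.78469905]), 'moment': array([-0.00395802, -0.05807463, -0.03064408]), 'finger_force': 0.0, 'grip_width': 91.90701322483943}
```

View pics/scene0.png

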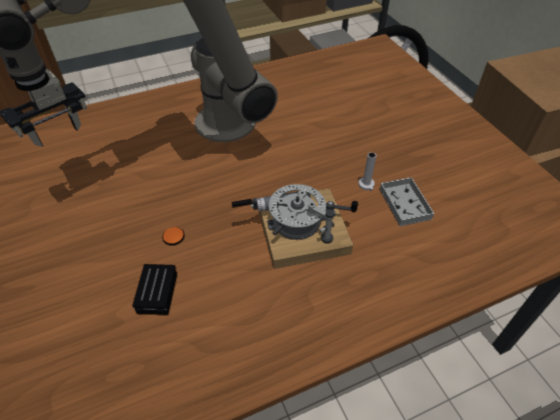

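View pics/top0.png

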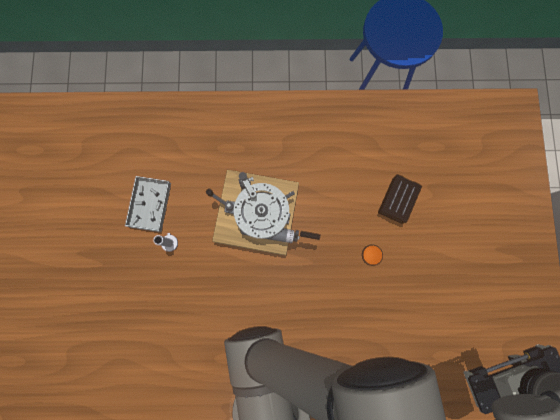

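The scene view has the rotary at about (297,212), with the knob at (353,206) and the crank grip at (243,203). In the top view the disc centre is at (261,210), the knob at (209,192) and the grip at (311,237). Next I'll enlarge both crops.

```bash
python3 - <<'E'
import cv2
a=cv2.imread("pics/top0.png")[160:265,195:330]; cv2.imwrite("pics/topc.png",cv2.resize(a,None,fx=5.6,fy=5.6,interpolation=cv2.INTER_CUBIC))
a=cv2.imread("pics/scene0.png")[175:275,225:365]; cv2.imwrite("pics/scenec.png",cv2.resize(a,None,fx=5.6,fy=5.6,interpolation=cv2.INTER_CUBIC))
E
```

```text
(no output)
```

View pics/topc.png

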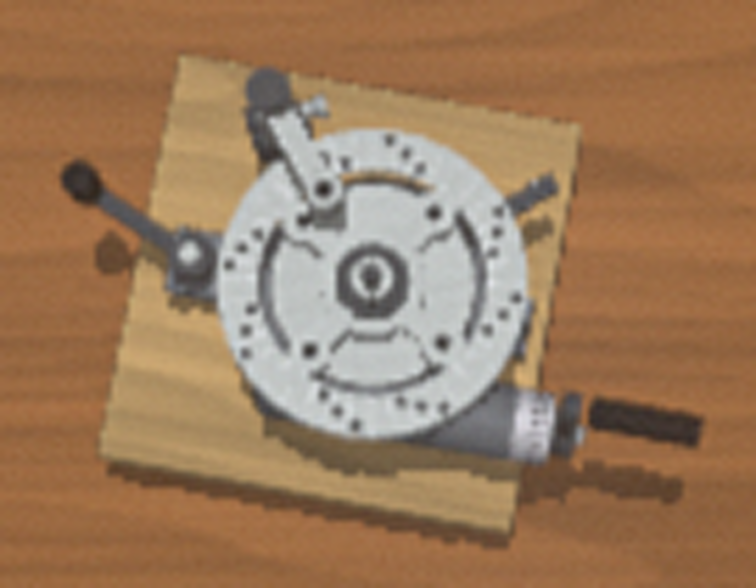

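View pics/scenec.png

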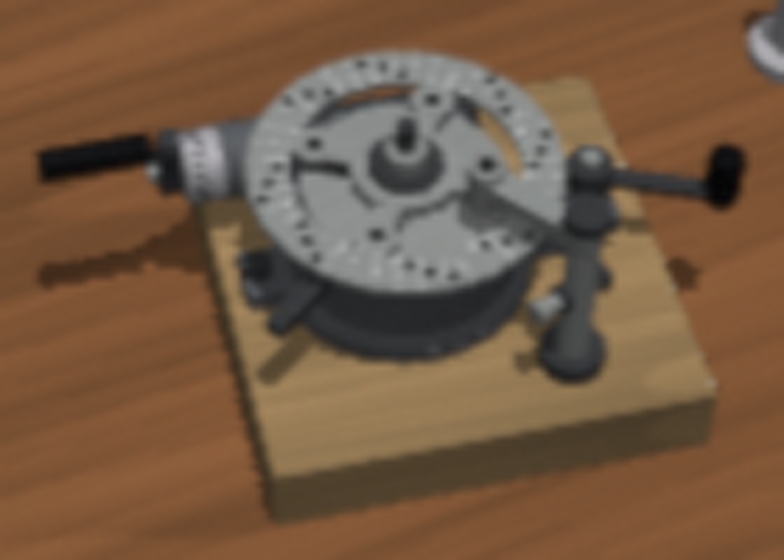

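The top crop shows:
- disc centre at about (372,284)
- knob top at (82,182)
- grip from (590,413) to (702,428)
- next hole at (434,212), with the bush at (323,188)

The scene crop shows the knob at (725,175) and the grip from (42,163) to (148,150). I'll fit the pose from these.

```bash
cat > h.py <<'E'
import numpy as np
from scipy.spatial.transform import Rotation as Ro
from scipy.optimize import least_squares
from plant import *
cal={n:get_calibration(n) for n in("scene","top")}
def proj(n,P):
    c=cal[n];R=Ro.from_euler("xyz",c["attitude"]).as_matrix()
    q=(np.atleast_2d(P)-c["position"])@R@c["mtx"].T
    return q[:,:2]/q[:,2:]
E
cat > fit.py <<'E'
from h import *
def full(n,p):
    o={"top":(195,160),"scene":(225,175)}[n]; return (np.array(p)+.5)/5.6-.5+o
B=[(-103,126,42),(112,126,42),(112,-89,42),(-103,-89,42)]
def knob(l,z): a=l; return ('knob',z)
obs=[("top",(180,56),(112,126,42)),("top",(580,125),(112,-89,42)),("top",(103,459),(-103,126,42)),("top",(511,526),(-103,-89,42)),
("top",(372,284),(0,0,112)),("scene",(712,385),(112,126,42)),("scene",(272,478),(112,-89,42)),("scene",(578,80),(-103,126,42)),
("scene",(407,172),(0,0,112)),
("top",(82,182),"k110"),("scene",(725,160),"k110"),("top",(590,413),"gi"),("top",(702,428),"go"),("scene",(148,150),"gi"),("scene",(42,163),"go")]
def pt(s,kx,ky,w):
    if s[0]=="k": return (kx,ky,110)
    y=-141+(27 if s=="gi" else -27); return (-52+30*np.sin(w),y,78+30*np.cos(w))
def mod(p):
    x,y,t,kx,ky,w,*b=p
    out=[]
    for n,px,s in obs:
        P=np.array(pt(s,kx,ky,w) if isinstance(s,str) else s,float)
        P=Ro.from_euler("z",t).apply(P)+[x,y,0]+([b[0],b[1],0] if n=="scene" else [0,0,0])
        out.append(proj(n,P)[0]-full(n,px))
    return np.array(out)
for w0 in(0.5,2.,3.5,5.):
  r=least_squares(lambda p:np.r_[mod(p).ravel(),np.array(p[6:])/8],[380,20,-.19,30,150,w0,0,0],loss="soft_l1")
  print(r.cost,np.round(r.x,3))
p=r.x
print(np.round(mod(p),1).tolist()); k=p[3:5]-[0,92]; print("knob r",np.hypot(*k),"ang",np.degrees(np.arctan2(k[1],k[0])))
E
python3 fit.py
```

```text
6.850068237794219 [ 5.43955e+02  2.03690e+01 -1.80000e-01  2.70850e+01  1.49112e+02
  6.94090e+01  1.72900e+00  3.37000e-01]
6.850068237871001 [ 5.43955e+02  2.03690e+01 -1.80000e-01  2.70850e+01  1.49112e+02
  2.94000e-01  1.72900e+00  3.37000e-01]
6.850068237793843 [ 5.43955e+02  2.03690e+01 -1.80000e-01  2.70850e+01  1.49112e+02
 -7.51040e+01  1.72900e+00  3.37000e-01]
6.850068237799382 [ 5.43955e+02  2.03690e+01 -1.80000e-01  2.70850e+01  1.49112e+02
 -5.98900e+00  1.72900e+00  3.37000e-01]
[[-0.5, -0.3], [0.4, -0.4], [-1.1, 0.1], [0.6, 1.1], [0.2, -0.2], [1.4, 1.2], [0.2, 0.4], [0.9, -1.7], [-0.7, -1.1], [-0.1, -0.8], [-0.3, -0.8], [0.2, -0.1], [-0.0, 0.7], [-0.1, -0.1], [-1.2, 1.1]]
knob r 63.20908987393454 ang 64.62785861439102
```

```bash
cat >> h.py <<'E'
C=np.array([543.96,20.37]); T=-0.18
def W(x,y): c,s=np.cos(T),np.sin(T); return C+[c*x-s*y,s*x+c*y]
def L(p): d=np.asarray(p)[:2]-C; c,s=np.cos(T),np.sin(T); return np.array([c*d[0]+s*d[1],-s*d[0]+c*d[1]])
def plan(targets,start=None,dec=2):
    """targets: list of (world xyz, yaw, nrows); prints rows dp,twist (tool down)"""
    o=get_obs(); p=np.array(o["tool_pos"]) if start is None else np.array(start[0],float); y=o["tcp_rot"][2] if start is None else start[1]
    D=[];TW=[]
    for q,yt,n in targets:
        q=np.array(q,float)
        for i in range(n):
            k=n-i; d=(q-p)/k; tw=np.round(-np.degrees(yt-y)/5/k,dec)
            c,s=np.cos(y),np.sin(y)
            u=np.round(np.array([c*d[0]+s*d[1],s*d[0]-c*d[1],-d[2]])/25,dec)
            D.append(u.tolist());TW.append(float(tw)); v=u*25
            p=p+[c*v[0]+s*v[1],s*v[0]-c*v[1],-v[2]]; y-=np.radians(5*tw)
    for i in range(0,len(D),5): print(D[i:i+5],TW[i:i+5])
    m=max(np.abs(D).max(),np.abs(TW).max()); print("max",m,"end",p,y)
YAW=np.pi/2+T
def st():
    o=get_obs(); f=o["contact_force"]; c,s=np.cos(T),np.sin(T)
    print("t%.2f pos"%o["time"],np.round(o["tool_pos"],2),"L",np.round(L(o["tool_pos"]),2),"yaw %.4f"%o["tcp_rot"][2],"Frot",np.round([c*f[0]+s*f[1],-s*f[0]+c*f[1],f[2]],2),"w %.2f ff %.1f"%(o["grip_width"],o["finger_force"]))
E
python3 - <<'E'
from h import *
k=W(27.1,149.1); print("knob",k,"pivot",W(0,92),"axis",W(-52,-141),"next",YAW)
print("tube", [np.linalg.norm(0)])
c=cal["top"];R=Ro.from_euler("xyz",c["attitude"]).as_matrix()
for n,u,z in(("tubetop",(158,240),122),("foot",(168,243),0),("tray",(148,205),20)):
    r=R@np.linalg.inv(c["mtx"])@[*u,1]; P=c["position"]+r*(z-c["position"][2])/r[2]; print(n,P,L(P))
plan([((*k,190),YAW,30)])
E
```

```text
knob [597.31547347 162.20939315] pivot [560.43072076 110.88361974] axis [ 467.55695812 -109.04242286] next 1.3907963267948966
tube [np.float64(0.0)]
tubetop [464.79897938 293.01309654 122.        ] [-126.69324812  254.06602716]
foot [465.46105055 298.28360583   0.        ] [-126.98545061  259.3699148 ]
tray [576.13990482 355.6894437   20.        ] [-28.37210057 335.66307438]
[[0.82, -0.66, 0.05], [0.85, -0.63, 0.05], [0.87, -0.6, 0.05], [0.89, -0.57, 0.05], [0.91, -0.53, 0.05]] [-0.41, -0.41, -0.41, -0.41, -0.41]
[[0.93, -0.5, 0.05], [0.95, -0.47, 0.05], [0.96, -0.43, 0.05], [0.98, -0.4, 0.05], [0.99, -0.36, 0.05]] [-0.41, -0.41, -0.41, -0.41, -0.41]
[[1.0, -0.33, 0.05], [1.01, -0.29, 0.05], [1.02, -0.26, 0.05], [1.03, -0.22, 0.05], [1.04, -0.18, 0.05]] [-0.41, -0.41, -0.41, -0.41, -0.41]
[[1.05, -0.15, 0.05], [1.05, -0.11, 0.05], [1.05, -0.07, 0.05], [1.06, -0.03, 0.05], [1.06, 0.0, 0.05]] [-0.41, -0.41, -0.41, -0.41, -0.41]
[[1.05, 0.04, 0.04], [1.05, 0.08, 0.05], [1.05, 0.12, 0.04], [1.04, 0.16, 0.05], [1.04, 0.19, 0.04]] [-0.41, -0.41, -0.42, -0.41, -0.42]
[[1.03, 0.23, 0.05], [1.02, 0.27, 0.04], [1.01, 0.31, 0.05], [1.0, 0.34, 0.04], [0.99, 0.38, 0.05]] [-0.41, -0.42, -0.41, -0.42, -0.41]
max 1.06 end [597.29598123 162.22588906 189.8935674 ] 1.3906869489753166
```

Call:
{"name": "arm_command", "arguments": {
  "gripper": [36,36,36,36,36],
  "dp": [
    [0.82,-0.66,0.05],
    [0.85,-0.63,0.05],
    [0.87,-0.6,0.05],
    [0.89,-0.57,0.05],
    [0.91,-0.53,0.05]
  ],
  "twist": [-0.41,-0.41,-0.41,-0.41,-0.41]
}}

```text
time: 0.72
tool_pos: [234.9, -388.2, 220.2]
tcp_rot: [-3.141, -0.0, 0.494]
contact_force: [0.7, 0.7, -0.2]
grip_width: 46.0
finger_force: 0.0
```

Call:
{"name": "arm_command", "arguments": {
  "gripper": [36,36,36,36,36],
  "dp": [
    [0.93,-0.5,0.05],
    [0.95,-0.47,0.05],
    [0.96,-0.43,0.05],
    [0.98,-0.4,0.05],
    [0.99,-0.36,0.05]
  ],
  "twist": [-0.41,-0.41,-0.41,-0.41,-0.41]
}}

```text
time: 1.35
tool_pos: [307.7, -278.2, 214.0]
tcp_rot: [-3.141, 0.0, 0.673]
contact_force: [-0.0, -0.1, -0.5]
grip_width: 35.5
finger_force: 0.0
```

Call:
{"name": "arm_command", "arguments": {
  "gripper": [36,36,36,36,36],
  "dp": [
    [1.0,-0.33,0.05],
    [1.0,-0.29,0.05],
    [1.0,-0.26,0.05],
    [1.0,-0.22,0.05],
    [1.0,-0.18,0.05]
  ],
  "twist": [-0.41,-0.41,-0.41,-0.41,-0.41]
}}

```text
time: 1.98
tool_pos: [378.2, -170.0, 207.7]
tcp_rot: [-3.141, 0.0, 0.852]
contact_force: [0.5, -0.8, -0.5]
grip_width: 36.1
finger_force: 0.0
```

Call:
{"name": "arm_command", "arguments": {
  "gripper": [36,36,36,36,36],
  "dp": [
    [1.0,-0.15,0.05],
    [1.0,-0.11,0.05],
    [1.0,-0.07,0.05],
    [1.0,-0.03,0.05],
    [1.0,0.0,0.05]
  ],
  "twist": [-0.41,-0.41,-0.41,-0.41,-0.41]
}}

```text
time: 2.6
tool_pos: [446.6, -64.9, 201.4]
tcp_rot: [-3.141, 0.0, 1.031]
contact_force: [0.1, 0.0, -0.2]
grip_width: 36.4
finger_force: 0.0
```

Call:
{"name": "arm_command", "arguments": {
  "gripper": [36,36,36,36,36],
  "dp": [
    [1.0,0.04,0.05],
    [1.0,0.08,0.05],
    [1.0,0.12,0.05],
    [1.0,0.16,0.05],
    [1.0,0.19,0.05]
  ],
  "twist": [-0.41,-0.41,-0.41,-0.41,-0.41]
}}

```text
time: 3.22
tool_pos: [516.5, 40.0, 195.0]
tcp_rot: [-3.141, 0.0, 1.209]
contact_force: [0.5, 0.2, 0.0]
grip_width: 36.3
finger_force: 0.0
```

Call:
{"name": "arm_command", "arguments": {
  "gripper": [36,36,36,36,36],
  "dp": [
    [1.0,0.23,0.05],
    [1.0,0.27,0.05],
    [1.0,0.31,0.05],
    [1.0,0.34,0.05],
    [0.99,0.38,0.05]
  ],
  "twist": [-0.41,-0.41,-0.41,-0.41,-0.41]
}}

```text
time: 3.85
tool_pos: [588.9, 148.7, 188.6]
tcp_rot: [-3.141, 0.0, 1.388]
contact_force: [-0.6, 0.4, 0.5]
grip_width: 36.2
finger_force: 0.0
```

```bash
python3 - <<'E'
from h import *
plan([((*W(27.1,149.1),125),YAW,5)])
E
```

```text
[[0.12, 0.05, 0.51], [0.12, 0.05, 0.51], [0.12, 0.04, 0.51], [0.12, 0.05, 0.51], [0.11, 0.04, 0.5]] [-0.01, -0.0, -0.01, -0.0, -0.01]
max 0.51 end [597.21030687 162.13345272 125.09571906] 1.3909836522484675
```

Call:
{"name": "arm_command", "arguments": {
  "gripper": [36,36,36,36,36],
  "dp": [
    [0.12,0.05,0.51],
    [0.12,0.05,0.51],
    [0.12,0.04,0.51],
    [0.12,0.05,0.51],
    [0.11,0.04,0.5]
  ],
  "twist": [-0.01,0,-0.01,0,-0.01]
}}

```text
time: 4.47
tool_pos: [597.1, 161.2, 124.8]
tcp_rot: [-3.141, 0.0, 1.389]
contact_force: [-0.2, -0.4, 0.3]
grip_width: 35.7
finger_force: 0.0
```

```bash
python3 - <<'E'
from h import *
import cv2
st()
a=capture("scene")[150:250,290:430,::-1]; cv2.imwrite("pics/k1.png",cv2.resize(a,None,fx=5.6,fy=5.6,interpolation=cv2.INTER_CUBIC))
E
```

```text
t4.47 pos [597.07 161.22 124.81] L [ 27.03 148.08] yaw 1.3893 Frot [-0.11 -0.42  0.26] w 35.72 ff 0.0
```

View pics/k1.png

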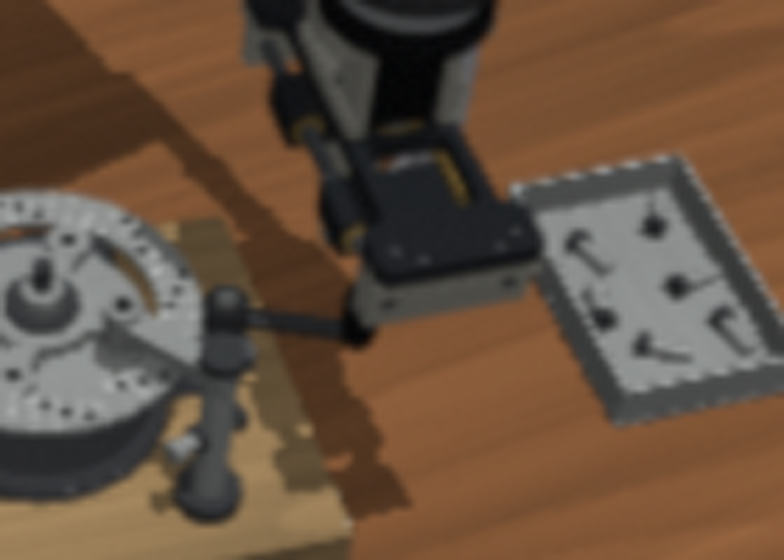

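The hand is over the knob, which shows at about (357,325) just below the gripper front. I'll lower so the fingers straddle it.

Call:
{"name": "arm_command", "arguments": {
  "gripper": [36,36,36,36,36],
  "dp": [
    [0.04,0,0.3],
    [0,0,0.3],
    [0,0,0.3],
    [0,0,0.3],
    [0,0,0.24]
  ],
  "twist": [0,0,0,0,0]
}}

```text
time: 5.15
tool_pos: [597.2, 162.3, 89.2]
tcp_rot: [-3.141, 0.0, 1.39]
contact_force: [0.5, 0.3, 0.8]
grip_width: 35.8
finger_force: 0.0
```

Call:
{"name": "arm_command", "arguments": {
  "gripper": [36,36,36,36,36],
  "dp": [
    [0,-0.2,0],
    [0,-0.2,0],
    [0.04,-0.2,0],
    [0.04,-0.2,0],
    [0.04,-0.2,0]
  ],
  "twist": [0,0,0,0,0]
}}

```text
time: 5.78
tool_pos: [575.4, 170.8, 90.9]
tcp_rot: [3.135, -0.003, 1.39]
contact_force: [7.9, 3.8, -3.4]
grip_width: 35.8
finger_force: 3.2
```

Call:
{"name": "arm_command", "arguments": {
  "gripper": [36,36,36,36,36],
  "dp": [
    [0,-0.2,0],
    [0,-0.2,0],
    [0,-0.2,0],
    [0,-0.2,0],
    [0,-0.2,0]
  ],
  "twist": [0,0,0,0,0]
}}

```text
time: 6.4
tool_pos: [550.6, 175.2, 91.2]
tcp_rot: [3.136, -0.003, 1.39]
contact_force: [5.4, 1.5, 0.8]
grip_width: 36.0
finger_force: 2.4
```

```bash
python3 -c "
from h import *
st()"
```

```text
t6.40 pos [550.64 175.19  91.2 ] L [-21.14 153.51] yaw 1.3900 Frot [4.99 2.48 0.84] w 35.96 ff 2.4
```

Call:
{"name": "arm_command", "arguments": {
  "gripper": [36,36,36,36,36],
  "dp": [
    [0,-0.08,0],
    [0,-0.08,0],
    [0,-0.08,0],
    [0,-0.08,0],
    [0,-0.08,0]
  ],
  "twist": [0,0,0,0,0]
}}

```text
time: 7.02
tool_pos: [540.3, 175.6, 90.9]
tcp_rot: [3.137, -0.0, 1.39]
contact_force: [5.6, -4.3, 3.7]
grip_width: 35.9
finger_force: 2.9
```

```bash
python3 -c "
from h import *
st()"
```

```text
t7.03 pos [540.28 175.65  90.94] L [-31.42 152.11] yaw 1.3898 Frot [ 6.32 -3.26  3.75] w 35.91 ff 2.9
```

Call:
{"name": "arm_command", "arguments": {
  "gripper": [36,36,36,36,36],
  "dp": [
    [0,-0.04,0],
    [0,-0.04,0],
    [0,-0.04,0],
    [0,-0.04,0],
    [0,-0.04,0]
  ],
  "twist": [0,0,0,0,0]
}}

```text
time: 7.65
tool_pos: [535.4, 175.7, 90.7]
tcp_rot: [3.137, 0.001, 1.39]
contact_force: [6.6, -6.5, 2.2]
grip_width: 35.9
finger_force: 3.6
```

```bash
python3 -c "
from h import *
st()"
```

```text
t7.65 pos [535.41 175.67  90.67] L [-36.21 151.26] yaw 1.3896 Frot [ 7.7  -5.25  2.18] w 35.88 ff 3.6
```

Call:
{"name": "arm_command", "arguments": {
  "gripper": [36,36,36,36,36],
  "dp": [
    [-0.02,-0.03,0],
    [-0.02,-0.03,0],
    [0,-0.03,0],
    [0,-0.03,0],
    [0,-0.03,0]
  ],
  "twist": [0,0,0,0,0]
}}

```text
time: 8.28
tool_pos: [534.2, 175.5, 90.7]
tcp_rot: [3.132, -0.001, 1.39]
contact_force: [16.9, -6.3, -5.3]
grip_width: 36.3
finger_force: 8.6
```

```bash
python3 -c "
from h import *
st()"
```

```text
t8.28 pos [534.25 175.48  90.74] L [-37.32 150.86] yaw 1.3895 Frot [17.72 -3.15 -5.29] w 36.33 ff 8.6
```

```bash
python3 - <<'E'
from h import *
a=W(-33,150.9);b=W(-43.3,-151)
plan([((*a,90.7),YAW,1),((*a,160),YAW,3),((*b,160),YAW,13),((*b,125),YAW,3)])
E
```

```text
[[0.0, 0.17, 0.0], [0.0, 0.0, -0.92], [0.0, 0.0, -0.93], [0.0, 0.0, -0.92], [-0.93, -0.03, -0.0]] [-0.01, -0.0, -0.0, -0.0, -0.0]
[[-0.93, -0.03, -0.0], [-0.93, -0.03, -0.0], [-0.93, -0.03, -0.0], [-0.93, -0.03, -0.0], [-0.93, -0.03, -0.0]] [-0.0, -0.0, -0.0, -0.0, -0.0]
[[-0.93, -0.03, -0.0], [-0.93, -0.03, -0.0], [-0.93, -0.03, -0.0], [-0.93, -0.03, -0.0], [-0.92, -0.03, -0.0]] [-0.0, -0.0, -0.0, -0.0, -0.0]
[[-0.93, -0.04, -0.0], [-0.92, -0.03, -0.0], [-0.0, -0.0, 0.47], [-0.0, -0.0, 0.46], [-0.0, -0.0, 0.47]] [-0.0, -0.0, -0.0, -0.0, -0.0]
max 0.93 end [ 474.4474844  -120.34665364  124.98910268] 1.3903840747646787
```

Call:
{"name": "arm_command", "arguments": {
  "gripper": [36,36,36,36,36],
  "dp": [
    [0,0.28,0],
    [0,0,-0.92],
    [0,0,-0.93],
    [0,0,-0.92],
    [-0.93,-0.03,0]
  ],
  "twist": [0,0,0,0,0]
}}

```text
time: 8.9
tool_pos: [531.9, 153.7, 160.4]
tcp_rot: [3.14, -0.001, 1.392]
contact_force: [0.0, -0.6, -0.7]
grip_width: 35.9
finger_force: 0.0
```

Call:
{"name": "arm_command", "arguments": {
  "gripper": [40,40,40,40,40],
  "dp": [
    [-0.93,-0.03,0],
    [-0.93,-0.03,0],
    [-0.93,-0.03,0],
    [-0.93,-0.03,0],
    [-0.93,-0.03,0]
  ],
  "twist": [0,0,0,0,0]
}}

```text
time: 9.52
tool_pos: [505.9, 38.7, 158.5]
tcp_rot: [-3.139, 0.0, 1.39]
contact_force: [1.0, -0.8, -0.9]
grip_width: 40.5
finger_force: 0.0
```

Call:
{"name": "arm_command", "arguments": {
  "gripper": [40,40,40,40,40],
  "dp": [
    [-0.93,-0.03,0],
    [-0.93,-0.03,0],
    [-0.93,-0.03,0],
    [-0.93,-0.03,0],
    [-0.92,-0.03,0]
  ],
  "twist": [0,0,0,0,0]
}}

```text
time: 10.15
tool_pos: [481.4, -74.5, 158.6]
tcp_rot: [-3.139, -0.001, 1.39]
contact_force: [-0.1, 0.5, -0.4]
grip_width: 40.4
finger_force: 0.0
```

Call:
{"name": "arm_command", "arguments": {
  "gripper": [40,40,40,40,40],
  "dp": [
    [-0.93,-0.04,0],
    [-0.92,-0.03,0],
    [0,0,0.47],
    [0,0,0.46],
    [0,0,0.47]
  ],
  "twist": [0,0,0,0,0]
}}

```text
time: 10.78
tool_pos: [472.3, -118.6, 122.8]
tcp_rot: [-3.14, -0.0, 1.391]
contact_force: [0.0, 1.1, -0.0]
grip_width: 40.4
finger_force: 0.0
```

```bash
python3 - <<'E'
from h import *
import cv2
st()
a=capture("scene")[150:250,190:330,::-1]; cv2.imwrite("pics/g1.png",cv2.resize(a,None,fx=5.6,fy=5.6,interpolation=cv2.INTER_CUBIC))
E
```

```text
t10.78 pos [ 472.29 -118.55  122.76] L [ -45.64 -149.51] yaw 1.3907 Frot [-0.14  1.05 -0.02] w 40.42 ff 0.0
```

View pics/g1.png

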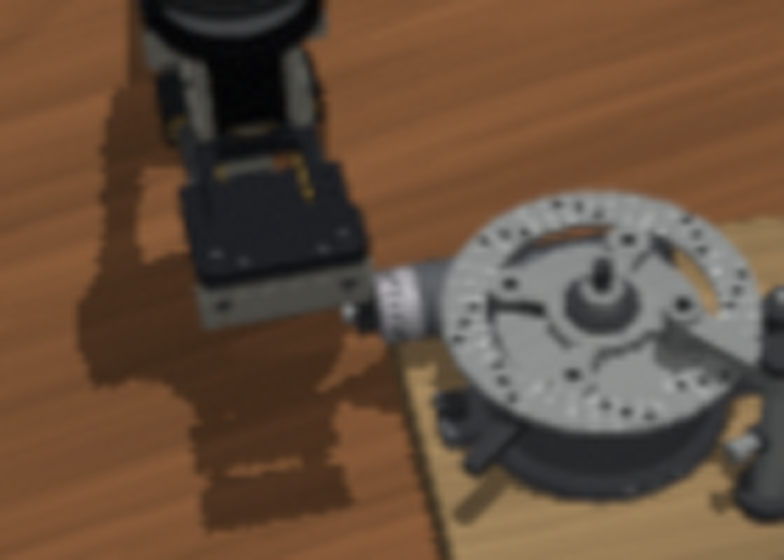

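The hand hangs over the grip, with the body's inner edge short of the crank hub at about (365,310). I'll lower and close.

Call:
{"name": "arm_command", "arguments": {
  "gripper": [40,40,40,40,40],
  "dp": [
    [-0.03,0.09,0.3],
    [-0.03,0,0.3],
    [0,0,0.3],
    [0,0,0.3],
    [0,0,0.07]
  ],
  "twist": [0,0,0,0,0]
}}

```text
time: 11.45
tool_pos: [474.4, -121.4, 91.6]
tcp_rot: [-3.141, -0.0, 1.39]
contact_force: [-0.0, -0.2, 0.6]
grip_width: 40.3
finger_force: 0.0
```

Call:
{"name": "arm_command", "arguments": {
  "gripper": [20,16,14,12,12],
  "dp": [
    [0,0,0],
    [0,0,0],
    [0,0,0],
    [0,0,0],
    [0,0,0]
  ],
  "twist": [0,0,0,0,0]
}}

```text
time: 12.08
tool_pos: [473.8, -121.3, 92.1]
tcp_rot: [-3.14, 0.0, 1.39]
contact_force: [-5.4, 0.0, 3.3]
grip_width: 14.7
finger_force: 30.0
```

```bash
python3 -c "
from h import *
st()"
```

```text
t12.07 pos [ 473.8  -121.3    92.15] L [ -43.66 -151.95] yaw 1.3898 Frot [-5.33 -0.93  3.27] w 14.69 ff 30.0
```

```bash
cat >> h.py <<'E'
def crank(w0,w1,n,cx=0,cz=0):
    """rows for w0->w1; cx,cz: centre shift to apply (mm, rotary x / up), cumulative rounding"""
    w=np.linspace(w0,w1,n+1); f=np.linspace(0,1,n+1)
    Y=(30*np.sin(w)+cx*f)/25; Z=-(30*np.cos(w)+cz*f)/25
    Y-=Y[0];Z-=Z[0]; r=np.round(np.c_[Y,Z],2); d=np.round(np.diff(r,axis=0),2)
    for i in range(0,n,5): print("w->%.3f"%w[min(i+5,n)],[[0,float(a),float(b)] for a,b in d[i:i+5]])
E
python3 -c "
from h import *
crank(.28,.28+2*np.pi,20)"
```

```text
w->1.851 [[0, 0.34, 0.16], [0, 0.27, 0.26], [0, 0.19, 0.32], [0, 0.07, 0.37], [0, -0.05, 0.37]]
w->3.422 [[0, -0.16, 0.35], [0, -0.25, 0.27], [0, -0.33, 0.18], [0, -0.37, 0.07], [0, -0.37, -0.04]]
w->4.992 [[0, -0.34, -0.16], [0, -0.28, -0.26], [0, -0.18, -0.33], [0, -0.07, -0.37], [0, 0.05, -0.37]]
w->6.563 [[0, 0.15, -0.34], [0, 0.26, -0.27], [0, 0.33, -0.18], [0, 0.37, -0.08], [0, 0.37, 0.05]]
```

Call:
{"name": "arm_command", "arguments": {
  "gripper": [12,12,12,12,12],
  "dp": [
    [0,0.34,0.16],
    [0,0.27,0.26],
    [0,0.19,0.32],
    [0,0.07,0.37],
    [0,-0.05,0.37]
  ],
  "twist": [0,0,0,0,0]
}}

```text
time: 12.7
tool_pos: [492.9, -124.9, 54.9]
tcp_rot: [-3.137, 0.0, 1.39]
contact_force: [-12.4, -1.3, 10.8]
grip_width: 14.9
finger_force: 30.0
```

```bash
python3 -c "
from h import *
st()"
```

```text
t12.70 pos [ 492.87 -124.92   54.89] L [ -24.26 -152.09] yaw 1.3902 Frot [-11.95  -3.45  10.82] w 14.94 ff 30.0
```

```bash
python3 -c "
from h import *
crank(1.851,3.422,5,cx=-1.8)"
```

```text
w->3.422 [[0, -0.17, 0.34], [0, -0.27, 0.27], [0, -0.35, 0.19], [0, -0.38, 0.07], [0, -0.39, -0.05]]
```

Call:
{"name": "arm_command", "arguments": {
  "gripper": [12,12,12,12,12],
  "dp": [
    [0,-0.17,0.34],
    [0,-0.27,0.27],
    [0,-0.35,0.19],
    [0,-0.38,0.07],
    [0,-0.39,-0.05]
  ],
  "twist": [0,0,0,0,0]
}}

```text
time: 13.32
tool_pos: [458.7, -118.4, 34.4]
tcp_rot: [3.136, 0.0, 1.389]
contact_force: [6.0, 0.8, -7.2]
grip_width: 15.0
finger_force: 30.0
```

```bash
python3 -c "
from h import *
st()"
```

```text
t13.32 pos [ 458.67 -118.42   34.44] L [ -59.06 -151.82] yaw 1.3891 Frot [ 5.73  1.89 -7.24] w 15.03 ff 30.0
```

```bash
python3 -c "
from h import *
crank(3.422,4.992,5,cz=-.6)"
```

```text
w->4.992 [[0, -0.34, -0.15], [0, -0.27, -0.26], [0, -0.19, -0.32], [0, -0.07, -0.36], [0, 0.05, -0.37]]
```

Call:
{"name": "arm_command", "arguments": {
  "gripper": [12,12,12,12,12],
  "dp": [
    [0,-0.34,-0.15],
    [0,-0.27,-0.26],
    [0,-0.19,-0.32],
    [0,-0.07,-0.36],
    [0,0.05,-0.37]
  ],
  "twist": [0,0,0,0,0]
}}

```text
time: 13.95
tool_pos: [435.9, -114.0, 71.7]
tcp_rot: [-3.141, -0.0, 1.39]
contact_force: [3.9, 3.3, -9.5]
grip_width: 15.1
finger_force: 30.0
```

```bash
python3 -c "
from h import *
st()
crank(4.992,4.992+np.pi/2,5)"
```

```text
t13.95 pos [ 435.89 -114.02   71.73] L [ -82.27 -151.56] yaw 1.3896 Frot [ 3.24  3.94 -9.51] w 15.15 ff 30.0
w->6.563 [[0, 0.16, -0.34], [0, 0.25, -0.27], [0, 0.33, -0.19], [0, 0.37, -0.07], [0, 0.37, 0.05]]
```

```bash
python3 -c "
from h import *
crank(4.992,4.992+np.pi/2,5,cx=.8)
crank(.28,.28+np.pi*1.5,15)"
```

```text
w->6.563 [[0, 0.17, -0.34], [0, 0.26, -0.27], [0, 0.33, -0.19], [0, 0.38, -0.07], [0, 0.38, 0.05]]
w->1.851 [[0, 0.34, 0.16], [0, 0.27, 0.26], [0, 0.19, 0.32], [0, 0.07, 0.37], [0, -0.05, 0.37]]
w->3.422 [[0, -0.16, 0.35], [0, -0.25, 0.27], [0, -0.33, 0.18], [0, -0.37, 0.07], [0, -0.37, -0.04]]
w->4.992 [[0, -0.34, -0.16], [0, -0.28, -0.26], [0, -0.18, -0.33], [0, -0.07, -0.37], [0, 0.05, -0.37]]
```

Call:
{"name": "arm_command", "arguments": {
  "gripper": [12,12,12,12,12],
  "dp": [
    [0,0.17,-0.34],
    [0,0.26,-0.27],
    [0,0.33,-0.19],
    [0,0.38,-0.07],
    [0,0.38,0.05]
  ],
  "twist": [0,0,0,0,0]
}}

```text
time: 14.58
tool_pos: [472.8, -121.1, 92.6]
tcp_rot: [-3.139, 0.0, 1.39]
contact_force: [-7.8, 2.2, -1.0]
grip_width: 14.9
finger_force: 30.0
```

Call:
{"name": "arm_command", "arguments": {
  "gripper": [12,12,12,12,12],
  "dp": [
    [0,0.34,0.16],
    [0,0.27,0.26],
    [0,0.19,0.32],
    [0,0.07,0.37],
    [0,-0.05,0.37]
  ],
  "twist": [0,0,0,0,0]
}}

```text
time: 15.2
tool_pos: [493.0, -125.0, 55.6]
tcp_rot: [-3.139, 0.001, 1.39]
contact_force: [-10.3, 2.3, 10.4]
grip_width: 15.0
finger_force: 30.0
```

Call:
{"name": "arm_command", "arguments": {
  "gripper": [12,12,12,12,12],
  "dp": [
    [0,-0.16,0.35],
    [0,-0.25,0.27],
    [0,-0.33,0.18],
    [0,-0.37,0.07],
    [0,-0.37,-0.04]
  ],
  "twist": [0,0,0,0,0]
}}

```text
time: 15.82
tool_pos: [459.8, -118.7, 34.3]
tcp_rot: [3.137, 0.0, 1.389]
contact_force: [6.8, 4.8, -8.5]
grip_width: 15.3
finger_force: 30.0
```

Call:
{"name": "arm_command", "arguments": {
  "gripper": [12,12,12,12,12],
  "dp": [
    [0,-0.34,-0.16],
    [0,-0.28,-0.26],
    [0,-0.18,-0.33],
    [0,-0.07,-0.37],
    [0,0.05,-0.37]
  ],
  "twist": [0,0,0,0,0]
}}

```text
time: 16.45
tool_pos: [436.0, -114.1, 71.8]
tcp_rot: [-3.139, -0.0, 1.39]
contact_force: [-1.4, 4.8, -7.5]
grip_width: 15.1
finger_force: 30.0
```

```bash
python3 -c "
from h import *
st()
import cv2
a=capture('top')[160:265,195:330,::-1]; cv2.imwrite('pics/t2.png',cv2.resize(a,None,fx=5.6,fy=5.6,interpolation=cv2.INTER_CUBIC))
c=proj('top',[*W(0,0),112])[0]
for w in (4.99+12.566-6.283, 4.99+12.566):
  a=np.radians(40)-(31.4-w)/20; p=proj('top',[*W(45*np.cos(a),45*np.sin(a)),112])[0]; print(w,(p-[195,160]+.5)*5.6-.5,(c-[195,160]+.5)*5.6)"
```

```text
t16.45 pos [ 436.02 -114.08   71.76] L [ -82.13 -151.6 ] yaw 1.3898 Frot [-2.26  4.52 -7.54] w 15.08 ff 30.0
11.273 [416.13091443 201.69570691] [373.48602407 283.42625113]
17.556 [388.67027714 192.66392584] [373.48602407 283.42625113]
```

View pics/t2.png

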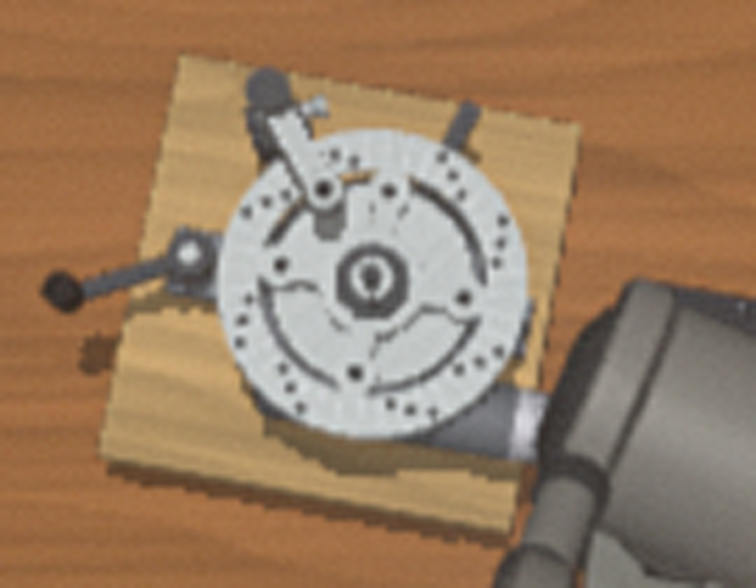

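The next hole is now at (389,190), which matches w = 17.56 rad, and the lever is back with its knob at (63,291). I'll carry on winding to about 28.5 rad.

```bash
python3 -c "
from h import *
crank(4.992,4.992+np.pi/2,5,cx=-.8,cz=-.7)
crank(4.992,4.992+np.pi/2,5)"
```

```text
w->6.563 [[0, 0.15, -0.33], [0, 0.25, -0.27], [0, 0.32, -0.18], [0, 0.37, -0.07], [0, 0.36, 0.06]]
w->6.563 [[0, 0.16, -0.34], [0, 0.25, -0.27], [0, 0.33, -0.19], [0, 0.37, -0.07], [0, 0.37, 0.05]]
```

Call:
{"name": "arm_command", "arguments": {
  "gripper": [12,12,12,12,12],
  "dp": [
    [0,0.15,-0.33],
    [0,0.25,-0.27],
    [0,0.32,-0.18],
    [0,0.37,-0.07],
    [0,0.36,0.06]
  ],
  "twist": [0,0,0,0,0]
}}

```text
time: 17.12
tool_pos: [472.5, -121.1, 92.6]
tcp_rot: [-3.141, 0.0, 1.39]
contact_force: [-6.7, 3.9, -0.2]
grip_width: 14.8
finger_force: 30.0
```

Call:
{"name": "arm_command", "arguments": {
  "gripper": [12,12,12,12,12],
  "dp": [
    [0,0.34,0.16],
    [0,0.27,0.26],
    [0,0.19,0.32],
    [0,0.07,0.37],
    [0,-0.05,0.37]
  ],
  "twist": [0,0,0,0,0]
}}

```text
time: 17.75
tool_pos: [493.0, -125.1, 55.7]
tcp_rot: [3.141, 0.001, 1.39]
contact_force: [-7.5, 4.2, 9.6]
grip_width: 15.0
finger_force: 30.0
```

Call:
{"name": "arm_command", "arguments": {
  "gripper": [12,12,12,12,12],
  "dp": [
    [0,-0.16,0.35],
    [0,-0.25,0.27],
    [0,-0.33,0.18],
    [0,-0.37,0.07],
    [0,-0.37,-0.04]
  ],
  "twist": [0,0,0,0,0]
}}

```text
time: 18.38
tool_pos: [459.5, -118.7, 34.3]
tcp_rot: [3.135, 0.001, 1.389]
contact_force: [6.7, 6.1, -6.3]
grip_width: 14.9
finger_force: 30.0
```

Call:
{"name": "arm_command", "arguments": {
  "gripper": [12,12,12,12,12],
  "dp": [
    [0,-0.34,-0.16],
    [0,-0.28,-0.26],
    [0,-0.18,-0.33],
    [0,-0.07,-0.37],
    [0,0.05,-0.37]
  ],
  "twist": [0,0,0,0,0]
}}

```text
time: 19.0
tool_pos: [435.8, -114.0, 71.2]
tcp_rot: [-3.14, -0.0, 1.39]
contact_force: [0.7, 5.4, -8.7]
grip_width: 14.9
finger_force: 30.0
```

Call:
{"name": "arm_command", "arguments": {
  "gripper": [12,12,12,12,12],
  "dp": [
    [0,0.16,-0.34],
    [0,0.25,-0.27],
    [0,0.33,-0.19],
    [0,0.37,-0.07],
    [0,0.37,0.05]
  ],
  "twist": [0,0,0,0,0]
}}

```text
time: 19.62
tool_pos: [472.5, -121.1, 92.7]
tcp_rot: [-3.141, 0.0, 1.39]
contact_force: [-6.2, 3.3, -0.9]
grip_width: 14.8
finger_force: 30.0
```

Call:
{"name": "arm_command", "arguments": {
  "gripper": [12,12,12,12,12],
  "dp": [
    [0,0.34,0.16],
    [0,0.27,0.26],
    [0,0.19,0.32],
    [0,0.07,0.37],
    [0,-0.05,0.37]
  ],
  "twist": [0,0,0,0,0]
}}

```text
time: 20.25
tool_pos: [493.0, -125.1, 55.7]
tcp_rot: [3.141, 0.001, 1.39]
contact_force: [-7.5, 4.8, 8.8]
grip_width: 14.8
finger_force: 30.0
```

Call:
{"name": "arm_command", "arguments": {
  "gripper": [12,12,12,12,12],
  "dp": [
    [0,-0.16,0.35],
    [0,-0.25,0.27],
    [0,-0.33,0.18],
    [0,-0.37,0.07],
    [0,-0.37,-0.04]
  ],
  "twist": [0,0,0,0,0]
}}

```text
time: 20.88
tool_pos: [459.5, -118.7, 34.3]
tcp_rot: [3.135, 0.001, 1.389]
contact_force: [6.9, 6.1, -6.7]
grip_width: 15.0
finger_force: 30.0
```

```bash
cat >> h.py <<'E'
def cs():
    o=get_obs(); st(); l=L(o["tool_pos"]); z=o["tool_pos"][2]; f=o["contact_force"]
    fx=np.cos(T)*f[0]+np.sin(T)*f[1]; w=np.arctan2(l[0]+53.26,z-63.3)%(2*np.pi)
    print("w %.3f (+8pi %.3f) Ft %.2f Fr %.2f"%(w,w+8*np.pi,-(fx*np.cos(w)-f[2]*np.sin(w)),fx*np.sin(w)+f[2]*np.cos(w)))
E
python3 -c "
from h import *
cs()
crank(3.422,4.422,5)
crank(4.422,4.822,5)"
```

```text
t20.88 pos [ 459.48 -118.69   34.33] L [ -58.22 -151.94] yaw 1.3894 Frot [ 5.66  7.21 -6.69] w 15.03 ff 30.0
w 3.311 (+8pi 28.444) Ft 6.71 Fr 5.64
w->4.422 [[0, -0.22, -0.09], [0, -0.2, -0.13], [0, -0.17, -0.17], [0, -0.14, -0.2], [0, -0.09, -0.22]]
w->4.822 [[0, -0.02, -0.09], [0, -0.02, -0.1], [0, -0.01, -0.09], [0, 0.0, -0.1], [0, 0.01, -0.09]]
```

Call:
{"name": "arm_command", "arguments": {
  "gripper": [12,12,12,12,12],
  "dp": [
    [0.01,-0.22,-0.09],
    [0.01,-0.2,-0.13],
    [0.01,-0.17,-0.17],
    [0,-0.14,-0.2],
    [0,-0.09,-0.22]
  ],
  "twist": [0,0,0,0,0]
}}

```text
time: 21.5
tool_pos: [436.6, -114.1, 54.1]
tcp_rot: [3.141, 0.001, 1.39]
contact_force: [1.7, -0.6, -7.3]
grip_width: 15.2
finger_force: 30.0
```

Call:
{"name": "arm_command", "arguments": {
  "gripper": [12,12,12,12,12],
  "dp": [
    [0,-0.02,-0.09],
    [0,-0.02,-0.1],
    [0,-0.01,-0.09],
    [0,0,-0.1],
    [0,0.01,-0.09]
  ],
  "twist": [0,0,0,0,0]
}}

```text
time: 22.12
tool_pos: [435.1, -113.7, 65.2]
tcp_rot: [-3.14, 0.0, 1.39]
contact_force: [-3.4, -4.8, -8.2]
grip_width: 15.3
finger_force: 30.0
```

```bash
python3 -c "
from h import *
cs()
crank(4.822,5.122,5)
crank(5.122,5.322,5)"
```

```text
t22.12 pos [ 435.06 -113.7    65.16] L [ -83.14 -151.4 ] yaw 1.3901 Frot [-2.45 -5.34 -8.19] w 15.28 ff 30.0
w 4.775 (+8pi 29.907) Ft 8.33 Fr 1.93
w->5.122 [[0, 0.01, -0.07], [0, 0.01, -0.07], [0, 0.02, -0.07], [0, 0.03, -0.07], [0, 0.02, -0.07]]
w->5.322 [[0, 0.02, -0.04], [0, 0.02, -0.05], [0, 0.03, -0.04], [0, 0.02, -0.04], [0, 0.03, -0.04]]
```

Call:
{"name": "arm_command", "arguments": {
  "gripper": [12,12,12,12,12],
  "dp": [
    [0,0.01,-0.07],
    [0,0.01,-0.07],
    [0,0.02,-0.07],
    [0,0.03,-0.07],
    [0,0.02,-0.07]
  ],
  "twist": [0,0,0,0,0]
}}

```text
time: 22.75
tool_pos: [436.7, -114.0, 73.7]
tcp_rot: [-3.139, 0.0, 1.39]
contact_force: [-4.4, -5.6, -7.3]
grip_width: 15.1
finger_force: 30.0
```

Call:
{"name": "arm_command", "arguments": {
  "gripper": [12,12,12,12,12],
  "dp": [
    [0,0.02,-0.04],
    [0,0.02,-0.05],
    [0,0.03,-0.04],
    [0,0.02,-0.04],
    [0,0.03,-0.04]
  ],
  "twist": [0,0,0,0,0]
}}

```text
time: 23.38
tool_pos: [439.0, -114.5, 78.9]
tcp_rot: [-3.137, 0.0, 1.39]
contact_force: [-6.1, -4.5, -5.5]
grip_width: 15.2
finger_force: 30.0
```

```bash
python3 -c "
from h import *
cs()
crank(5.322,6.922,80)"
```

```text
t23.38 pos [ 439.02 -114.46   78.88] L [ -79.11 -151.43] yaw 1.3903 Frot [-5.22 -5.55 -5.49] w 15.23 ff 30.0
w 5.255 (+8pi 30.388) Ft 7.40 Fr 1.64
w->5.422 [[0, 0.01, -0.02], [0, 0.02, -0.02], [0, 0.01, -0.02], [0, 0.02, -0.02], [0, 0.01, -0.01]]
w->5.522 [[0, 0.02, -0.02], [0, 0.02, -0.02], [0, 0.01, -0.02], [0, 0.02, -0.02], [0, 0.02, -0.01]]
w->5.622 [[0, 0.01, -0.02], [0, 0.02, -0.01], [0, 0.02, -0.02], [0, 0.02, -0.02], [0, 0.02, -0.01]]
w->5.722 [[0, 0.02, -0.01], [0, 0.02, -0.02], [0, 0.02, -0.01], [0, 0.02, -0.02], [0, 0.02, -0.01]]
w->5.822 [[0, 0.02, -0.01], [0, 0.02, -0.01], [0, 0.02, -0.02], [0, 0.02, -0.01], [0, 0.02, -0.01]]
w->5.922 [[0, 0.02, -0.01], [0, 0.02, -0.01], [0, 0.03, -0.01], [0, 0.02, -0.01], [0, 0.02, -0.01]]
w->6.022 [[0, 0.02, 0.0], [0, 0.03, -0.01], [0, 0.02, -0.01], [0, 0.02, -0.01], [0, 0.02, 0.0]]
w->6.122 [[0, 0.03, -0.01], [0, 0.02, 0.0], [0, 0.02, -0.01], [0, 0.03, 0.0], [0, 0.02, -0.01]]
w->6.222 [[0, 0.02, 0.0], [0, 0.03, 0.0], [0, 0.02, -0.01], [0, 0.03, 0.0], [0, 0.02, 0.0]]
w->6.322 [[0, 0.02, 0.0], [0, 0.03, 0.0], [0, 0.02, 0.0], [0, 0.03, 0.0], [0, 0.02, 0.0]]
w->6.422 [[0, 0.02, 0.0], [0, 0.03, 0.0], [0, 0.02, 0.0], [0, 0.03, 0.01], [0, 0.02, 0.0]]
w->6.522 [[0, 0.02, 0.0], [0, 0.03, 0.01], [0, 0.02, 0.0], [0, 0.02, 0.01], [0, 0.03, 0.0]]
w->6.622 [[0, 0.02, 0.01], [0, 0.02, 0.0], [0, 0.03, 0.01], [0, 0.02, 0.01], [0, 0.02, 0.01]]
w->6.722 [[0, 0.03, 0.0], [0, 0.02, 0.01], [0, 0.02, 0.01], [0, 0.02, 0.01], [0, 0.02, 0.01]]
w->6.822 [[0, 0.03, 0.01], [0, 0.02, 0.01], [0, 0.02, 0.01], [0, 0.02, 0.01], [0, 0.02, 0.02]]
w->6.922 [[0, 0.02, 0.01], [0, 0.02, 0.01], [0, 0.02, 0.02], [0, 0.02, 0.01], [0, 0.02, 0.01]]
```

```bash
sed -i 's/def crank(w0,w1,n,cx=0,cz=0):/def crank(w0,w1,n,cx=0,cz=0,dec=2):/; s/np.c_\[Y,Z\],2)/np.c_[Y,Z],dec)/; s/np.diff(r,axis=0),2)/np.diff(r,axis=0),dec)/' h.py; python3 -c "
from h import *
crank(5.322,5.322+.07*24,24,dec=2)" | sed 's/\], \[/\n/g'
```

```text
w->5.672 [[0, 0.05, -0.07
0, 0.06, -0.06
0, 0.05, -0.06
0, 0.07, -0.06
0, 0.07, -0.05]]
w->6.022 [[0, 0.07, -0.04
0, 0.07, -0.04
0, 0.08, -0.04
0, 0.07, -0.03
0, 0.08, -0.02]]
w->6.372 [[0, 0.09, -0.02
0, 0.08, -0.01
0, 0.08, -0.01
0, 0.09, 0.0
0, 0.08, 0.0]]
w->6.722 [[0, 0.08, 0.01
0, 0.09, 0.02
0, 0.08, 0.02
0, 0.08, 0.03
0, 0.07, 0.03]]
w->7.002 [[0, 0.08, 0.04
0, 0.07, 0.04
0, 0.07, 0.05
0, 0.06, 0.05]]
```

Call:
{"name": "arm_command", "arguments": {
  "gripper": [12,12,12,12,12],
  "dp": [
    [0,0.01,-0.014],
    [0,0.01,-0.014],
    [0,0.01,-0.014],
    [0,0.01,-0.014],
    [0,0.01,-0.014]
  ],
  "twist": [0,0,0,0,0]
}}

```text
time: 24.0
tool_pos: [440.1, -114.7, 80.6]
tcp_rot: [-3.137, 0.0, 1.39]
contact_force: [-7.2, -5.5, -3.4]
grip_width: 14.6
finger_force: 30.0
```

```bash
python3 -c "
from h import *
cs()"
```

```text
t24.00 pos [ 440.12 -114.66   80.64] L [ -77.98 -151.44] yaw 1.3904 Frot [-6.1  -6.72 -3.41] w 14.62 ff 30.0
w 5.324 (+8pi 30.457) Ft 6.30 Fr 3.03
```

Call:
{"name": "arm_command", "arguments": {
  "gripper": [12,12,12,12,12],
  "dp": [
    [0,0.012,-0.012],
    [0,0.012,-0.012],
    [0,0.012,-0.012],
    [0,0.012,-0.012],
    [0,0.012,-0.012]
  ],
  "twist": [0,0,0,0,0]
}}

```text
time: 24.62
tool_pos: [441.2, -114.9, 82.1]
tcp_rot: [-3.136, 0.0, 1.391]
contact_force: [-8.9, -4.8, -2.5]
grip_width: 14.9
finger_force: 30.0
```

```bash
python3 -c "
from h import *
cs()"
```

```text
t24.62 pos [ 441.24 -114.87   82.14] L [ -76.85 -151.44] yaw 1.3905 Frot [-7.93 -6.35 -2.48] w 14.94 ff 30.0
w 5.386 (+8pi 30.519) Ft 6.88 Fr 4.65
```

Call:
{"name": "arm_command", "arguments": {
  "gripper": [12,12,12,12,12],
  "dp": [
    [0,0.01,-0.013],
    [0,0.01,-0.013],
    [0,0.011,-0.013],
    [0,0.011,-0.013],
    [0,0.011,-0.012]
  ],
  "twist": [0,0,0,0,0]
}}

```text
time: 25.25
tool_pos: [442.6, -115.1, 83.8]
tcp_rot: [-3.137, 0.0, 1.39]
contact_force: [-8.6, -4.9, -3.2]
grip_width: 14.9
finger_force: 30.0
```

```bash
python3 -c "
from h import *
cs()"
```

```text
t25.25 pos [ 442.57 -115.11   83.77] L [ -75.5  -151.45] yaw 1.3905 Frot [-7.62 -6.37 -3.18] w 14.91 ff 30.0
w 5.456 (+8pi 30.589) Ft 7.50 Fr 3.45
```

Call:
{"name": "arm_command", "arguments": {
  "gripper": [12,12,12,12,12],
  "dp": [
    [0,0.012,-0.012],
    [0,0.012,-0.012],
    [0,0.012,-0.012],
    [0,0.012,-0.012],
    [0,0.012,-0.012]
  ],
  "twist": [0,0,0,0,0]
}}

```text
time: 25.88
tool_pos: [444.0, -115.4, 85.3]
tcp_rot: [-3.137, 0.001, 1.39]
contact_force: [-9.4, -5.5, -1.9]
grip_width: 15.0
finger_force: 30.0
```

```bash
python3 -c "
from h import *
cs()"
```

```text
t25.88 pos [ 444.04 -115.43   85.35] L [ -73.99 -151.49] yaw 1.3904 Frot [-8.27 -7.08 -1.87] w 15.01 ff 30.0
w 5.529 (+8pi 30.661) Ft 7.31 Fr 4.30
```

Call:
{"name": "arm_command", "arguments": {
  "gripper": [12,12,12,12,12],
  "dp": [
    [0.005,0.012,-0.011],
    [0.005,0.012,-0.011],
    [0.005,0.012,-0.011],
    [0,0.012,-0.011],
    [0,0.012,-0.011]
  ],
  "twist": [0,0,0,0,0]
}}

```text
time: 26.5
tool_pos: [445.7, -115.7, 86.8]
tcp_rot: [-3.137, 0.001, 1.391]
contact_force: [-8.0, -6.7, -1.5]
grip_width: 15.0
finger_force: 30.0
```

```bash
python3 -c "
from h import *
cs()"
```

```text
t26.50 pos [ 445.68 -115.69   86.84] L [ -72.33 -151.46] yaw 1.3906 Frot [-6.66 -8.04 -1.5 ] w 14.97 ff 30.0
w 5.602 (+8pi 30.735) Ft 6.12 Fr 3.03
```

Call:
{"name": "arm_command", "arguments": {
  "gripper": [12,12,12,12,12],
  "dp": [
    [-0.01,0.013,-0.01],
    [-0.01,0.013,-0.01],
    [-0.01,0.013,-0.01],
    [0,0.013,-0.01],
    [0,0.013,-0.01]
  ],
  "twist": [0,0,0,0,0]
}}

```text
time: 27.12
tool_pos: [447.2, -116.0, 88.0]
tcp_rot: [-3.137, 0.0, 1.39]
contact_force: [-8.2, -2.4, -1.3]
grip_width: 15.4
finger_force: 30.0
```

```bash
python3 -c "
from h import *
cs()"
```

```text
t27.12 pos [ 447.19 -116.04   88.  ] L [ -70.79 -151.54] yaw 1.3904 Frot [-7.68 -3.79 -1.34] w 15.42 ff 30.0
w 5.666 (+8pi 30.799) Ft 7.03 Fr 3.35
```

Call:
{"name": "arm_command", "arguments": {
  "gripper": [12,12,12,12,12],
  "dp": [
    [0,0.014,-0.009],
    [0,0.014,-0.009],
    [0,0.014,-0.009],
    [0,0.014,-0.009],
    [0,0.014,-0.009]
  ],
  "twist": [0,0,0,0,0]
}}

```text
time: 27.75
tool_pos: [448.9, -116.4, 89.2]
tcp_rot: [-3.137, 0.0, 1.39]
contact_force: [-8.3, -2.7, -0.2]
grip_width: 14.8
finger_force: 30.0
```

```bash
python3 -c "
from h import *
cs()"
```

```text
t27.75 pos [ 448.92 -116.37   89.19] L [ -69.03 -151.55] yaw 1.3904 Frot [-7.65 -4.16 -0.16] w 14.80 ff 30.0
w 5.736 (+8pi 30.869) Ft 6.62 Fr 3.84
```

Call:
{"name": "arm_command", "arguments": {
  "gripper": [12,12,12,12,12],
  "dp": [
    [0,0.014,-0.008],
    [0,0.014,-0.008],
    [0,0.014,-0.008],
    [0,0.014,-0.008],
    [0,0.014,-0.008]
  ],
  "twist": [0,0,0,0,0]
}}

```text
time: 28.38
tool_pos: [450.7, -116.7, 90.2]
tcp_rot: [-3.137, 0.0, 1.39]
contact_force: [-8.1, -4.0, -0.3]
grip_width: 15.2
finger_force: 30.0
```

```bash
python3 -c "
from h import *
cs()"
```

```text
t28.38 pos [ 450.72 -116.73   90.25] L [ -67.19 -151.57] yaw 1.3903 Frot [-7.23 -5.38 -0.29] w 15.20 ff 30.0
w 5.806 (+8pi 30.939) Ft 6.56 Fr 3.06
```

Call:
{"name": "arm_command", "arguments": {
  "gripper": [12,12,12,12,12],
  "dp": [
    [0,0.016,-0.008],
    [0,0.016,-0.008],
    [0,0.016,-0.008],
    [0,0.016,-0.007],
    [0,0.016,-0.007]
  ],
  "twist": [0,0,0,0,0]
}}

```text
time: 29.0
tool_pos: [452.8, -117.1, 91.3]
tcp_rot: [-3.137, 0.0, 1.39]
contact_force: [-8.4, -2.9, -0.7]
grip_width: 15.1
finger_force: 30.0
```

```bash
python3 -c "
from h import *
cs()"
```

```text
t29.00 pos [ 452.79 -117.13   91.26] L [ -65.08 -151.6 ] yaw 1.3903 Frot [-7.7  -4.32 -0.7 ] w 15.14 ff 30.0
w 5.883 (+8pi 31.016) Ft 7.37 Fr 2.36
```

Call:
{"name": "arm_command", "arguments": {
  "gripper": [12,12,12,12,12],
  "dp": [
    [0,0.016,-0.006],
    [0,0.016,-0.006],
    [0,0.016,-0.006],
    [0,0.016,-0.006],
    [0,0.016,-0.006]
  ],
  "twist": [0,0,0,0,0]
}}

```text
time: 29.62
tool_pos: [454.8, -117.5, 92.1]
tcp_rot: [-3.138, 0.0, 1.39]
contact_force: [-7.5, -3.6, 1.0]
grip_width: 15.7
finger_force: 30.0
```

```bash
python3 -c "
from h import *
cs()"
```

```text
t29.62 pos [ 454.85 -117.54   92.07] L [ -62.98 -151.64] yaw 1.3903 Frot [-6.76 -4.9   0.98] w 15.73 ff 30.0
w 5.957 (+8pi 31.090) Ft 6.09 Fr 3.10
```

Call:
{"name": "arm_command", "arguments": {
  "gripper": [12,12,12,12,12],
  "dp": [
    [0,0.017,-0.005],
    [0,0.017,-0.005],
    [0,0.017,-0.005],
    [0,0.017,-0.005],
    [0,0.017,-0.005]
  ],
  "twist": [0,0,0,0,0]
}}

```text
time: 30.25
tool_pos: [457.0, -118.0, 92.7]
tcp_rot: [-3.138, 0.0, 1.39]
contact_force: [-8.2, -3.0, 0.3]
grip_width: 14.9
finger_force: 30.0
```

```bash
python3 -c "
from h import *
cs()"
```

```text
t30.25 pos [ 457.03 -117.95   92.75] L [ -60.76 -151.65] yaw 1.3903 Frot [-7.57 -4.4   0.27] w 14.92 ff 30.0
w 6.034 (+8pi 31.167) Ft 7.27 Fr 2.13
```

Call:
{"name": "arm_command", "arguments": {
  "gripper": [12,12,12,12,12],
  "dp": [
    [0,0.017,-0.004],
    [0,0.017,-0.004],
    [0,0.017,-0.004],
    [0,0.017,-0.004],
    [0,0.017,-0.004]
  ],
  "twist": [0,0,0,0,0]
}}

```text
time: 30.88
tool_pos: [459.2, -118.4, 93.3]
tcp_rot: [-3.138, 0.0, 1.39]
contact_force: [-7.6, -4.1, -0.5]
grip_width: 15.5
finger_force: 30.0
```

```bash
python3 -c "
from h import *
cs()"
```

```text
t30.88 pos [ 459.19 -118.39   93.28] L [ -58.55 -151.7 ] yaw 1.3902 Frot [-6.7  -5.4  -0.52] w 15.48 ff 30.0
w 6.108 (+8pi 31.241) Ft 6.69 Fr 0.65
```

Call:
{"name": "arm_command", "arguments": {
  "gripper": [12,12,12,12,12],
  "dp": [
    [0,0.017,-0.002],
    [0,0.017,-0.002],
    [0,0.017,-0.002],
    [0,0.017,-0.002],
    [0,0.017,-0.002]
  ],
  "twist": [0,0,0,0,0]
}}

```text
time: 31.5
tool_pos: [461.4, -118.8, 93.6]
tcp_rot: [-3.138, 0.0, 1.39]
contact_force: [-6.7, -3.7, 1.2]
grip_width: 15.2
finger_force: 30.0
```

```bash
python3 -c "
from h import *
cs()"
```

```text
t31.50 pos [ 461.38 -118.8    93.59] L [ -56.33 -151.7 ] yaw 1.3902 Frot [-5.95 -4.82  1.22] w 15.18 ff 30.0
w 6.182 (+8pi 31.315) Ft 5.79 Fr 1.81
```

Call:
{"name": "arm_command", "arguments": {
  "gripper": [12,12,12,12,12],
  "dp": [
    [0,0.017,-0.001],
    [0,0.017,-0.001],
    [0,0.017,-0.001],
    [0,0.017,-0.001],
    [0,0.017,-0.001]
  ],
  "twist": [0,0,0,0,0]
}}

```text
time: 32.12
tool_pos: [463.3, -119.2, 93.7]
tcp_rot: [-3.138, 0.0, 1.39]
contact_force: [-8.4, -3.8, 0.9]
grip_width: 15.1
finger_force: 30.0
```

```bash
python3 -c "
from h import *
cs()"
```

```text
t32.12 pos [ 463.29 -119.17   93.72] L [ -54.39 -151.73] yaw 1.3903 Frot [-7.56 -5.28  0.87] w 15.09 ff 30.0
w 6.246 (+8pi 31.379) Ft 7.52 Fr 1.15
```

Call:
{"name": "arm_command", "arguments": {
  "gripper": [12,12,12,12,12],
  "dp": [
    [0,0.01,0],
    [0,0.01,0],
    [0,0.01,0],
    [0,0.01,0],
    [0,0.01,0]
  ],
  "twist": [0,0,0,0,0]
}}

```text
time: 32.75
tool_pos: [464.2, -119.3, 93.7]
tcp_rot: [-3.137, 0.0, 1.39]
contact_force: [-9.0, -3.1, 2.5]
grip_width: 14.8
finger_force: 30.0
```

```bash
python3 -c "
from h import *
cs()"
```

```text
t32.75 pos [ 464.21 -119.34   93.71] L [ -53.45 -151.73] yaw 1.3904 Frot [-8.33 -4.68  2.53] w 14.82 ff 30.0
w 6.277 (+8pi 31.410) Ft 8.32 Fr 2.58
```

Call:
{"name": "arm_command", "arguments": {
  "gripper": [12,12,12,12,12],
  "dp": [
    [0,0.01,0],
    [0,0.01,0],
    [0,0.01,0],
    [0,0.01,0],
    [0,0.01,0]
  ],
  "twist": [0,0,0,0,0]
}}

```text
time: 33.38
tool_pos: [465.1, -119.5, 93.7]
tcp_rot: [-3.136, 0.0, 1.39]
contact_force: [-9.9, -3.9, 2.6]
grip_width: 14.7
finger_force: 30.0
```

```bash
python3 -c "
from h import *
cs()"
```

```text
t33.38 pos [ 465.14 -119.52   93.68] L [ -52.5  -151.74] yaw 1.3904 Frot [-9.05 -5.61  2.63] w 14.66 ff 30.0
w 0.025 (+8pi 25.158) Ft 9.11 Fr 2.40
```

Call:
{"name": "arm_command", "arguments": {
  "gripper": [12,12,12,12,12],
  "dp": [
    [0,0.016,0],
    [0,0.016,0],
    [0,0.016,0.001],
    [0,0.016,0.001],
    [0,0.016,0.001]
  ],
  "twist": [0,0,0,0,0]
}}

```text
time: 34.0
tool_pos: [466.7, -119.8, 93.6]
tcp_rot: [-3.136, 0.0, 1.391]
contact_force: [-12.2, -3.2, 4.4]
grip_width: 15.1
finger_force: 30.0
```

```bash
python3 -c "
from h import *
cs()"
```

```text
t34.00 pos [ 466.67 -119.83   93.59] L [ -50.94 -151.77] yaw 1.3905 Frot [-11.46  -5.38   4.42] w 15.11 ff 30.0
w 0.076 (+8pi 25.209) Ft 11.76 Fr 3.53
```

Call:
{"name": "arm_command", "arguments": {
  "gripper": [12,12,12,12,12],
  "dp": [
    [0,0.014,0.001],
    [0,0.014,0.001],
    [0,0.014,0.001],
    [0,0.014,0.001],
    [0,0.014,0.001]
  ],
  "twist": [0,0,0,0,0]
}}

```text
time: 34.62
tool_pos: [468.0, -120.1, 93.5]
tcp_rot: [-3.135, 0.0, 1.391]
contact_force: [-13.4, -3.7, 5.1]
grip_width: 15.1
finger_force: 30.0
```

```bash
python3 -c "
from h import *
cs()"
```

```text
t34.62 pos [ 468.03 -120.08   93.46] L [ -49.56 -151.78] yaw 1.3906 Frot [-12.5   -6.03   5.08] w 15.14 ff 30.0
w 0.122 (+8pi 25.255) Ft 13.02 Fr 3.52
```

Call:
{"name": "arm_command", "arguments": {
  "gripper": [12,12,12,12,12],
  "dp": [
    [0,0.012,0.001],
    [0,0.012,0.001],
    [0,0.012,0.001],
    [0,0.012,0.001],
    [0,0.012,0.001]
  ],
  "twist": [0,0,0,0,0]
}}

```text
time: 35.25
tool_pos: [469.1, -120.3, 93.3]
tcp_rot: [-3.134, 0.0, 1.391]
contact_force: [-14.4, -3.7, 6.1]
grip_width: 15.3
finger_force: 30.0
```

```bash
python3 -c "
from h import *
cs()"
```

```text
t35.25 pos [ 469.12 -120.26   93.28] L [ -48.45 -151.76] yaw 1.3907 Frot [-13.52  -6.25   6.15] w 15.30 ff 30.0
w 0.159 (+8pi 25.292) Ft 14.32 Fr 3.93
```

Call:
{"name": "arm_command", "arguments": {
  "gripper": [40,40,40,40,40],
  "dp": [
    [0,0,0],
    [0,-0.05,0],
    [0,-0.05,0],
    [0,0,0],
    [0,0,0]
  ],
  "twist": [0,0,0,0,0]
}}

```text
time: 35.88
tool_pos: [470.4, -120.2, 93.3]
tcp_rot: [3.141, 0.0, 1.39]
contact_force: [-0.3, -0.3, 0.8]
grip_width: 40.0
finger_force: 0.0
```

```bash
python3 - <<'E'
from h import *
st()
o=get_obs(); p=o["tool_pos"]
a=W(-21,152)
plan([((p[0],p[1],160),YAW,4),((*a,160),YAW,13),((*a,110),YAW,3)])
E
```

```text
t35.88 pos [ 470.44 -120.19   93.29] L [ -47.17 -151.45] yaw 1.3899 Frot [-0.27 -0.34  0.75] w 40.03 ff 0.0
[[0.0, 0.0, -0.67], [0.0, 0.0, -0.67], [0.0, 0.0, -0.66], [0.0, 0.0, -0.67], [0.93, 0.08, 0.0]] [-0.0, -0.0, -0.01, -0.0, -0.0]
[[0.93, 0.08, 0.0], [0.93, 0.08, 0.0], [0.93, 0.08, 0.0], [0.94, 0.08, 0.0], [0.93, 0.08, 0.0]] [-0.0, -0.0, -0.0, -0.0, -0.0]
[[0.94, 0.08, 0.0], [0.93, 0.08, 0.0], [0.94, 0.08, 0.0], [0.93, 0.08, 0.0], [0.94, 0.08, 0.0]] [-0.0, -0.0, -0.0, -0.0, -0.0]
[[0.93, 0.08, 0.0], [0.94, 0.09, 0.0], [-0.0, -0.0, 0.67], [-0.0, -0.0, 0.67], [-0.0, -0.0, 0.66]] [-0.0, -0.0, -0.0, -0.0, -0.0]
max 0.94 end [550.60303015 173.70979267 110.04200844] 1.390784378570108
```

Call:
{"name": "arm_command", "arguments": {
  "gripper": [40,40,40,40,40],
  "dp": [
    [0,0,-0.67],
    [0,0,-0.67],
    [0,0,-0.67],
    [0,0,-0.67],
    [0.93,0.06,0]
  ],
  "twist": [0,0,0,0,0]
}}

```text
time: 36.5
tool_pos: [476.8, -98.6, 161.5]
tcp_rot: [3.139, 0.001, 1.388]
contact_force: [0.4, -0.2, 0.6]
grip_width: 40.0
finger_force: 0.0
```

Call:
{"name": "arm_command", "arguments": {
  "gripper": [36,36,36,36,36],
  "dp": [
    [0.93,0.06,0],
    [0.93,0.06,0],
    [0.93,0.06,0],
    [0.93,0.06,0],
    [0.93,0.06,0]
  ],
  "twist": [0,0,0,0,0]
}}

```text
time: 37.12
tool_pos: [504.4, 16.2, 160.2]
tcp_rot: [3.141, -0.0, 1.39]
contact_force: [-0.1, 0.1, 0.2]
grip_width: 36.1
finger_force: 0.0
```

Call:
{"name": "arm_command", "arguments": {
  "gripper": [36,36,36,36,36],
  "dp": [
    [0.93,0.06,0],
    [0.93,0.06,0],
    [0.93,0.06,0],
    [0.93,0.06,0],
    [0.93,0.06,0]
  ],
  "twist": [0,0,0,0,0]
}}

```text
time: 37.75
tool_pos: [532.7, 129.2, 160.1]
tcp_rot: [-3.142, 0.0, 1.39]
contact_force: [-0.1, 0.0, 0.0]
grip_width: 36.0
finger_force: 0.0
```

Call:
{"name": "arm_command", "arguments": {
  "gripper": [36,36,36,36,36],
  "dp": [
    [0.93,0.06,0],
    [0.93,0.06,0],
    [0,0,0.6],
    [0,0,0.6],
    [0,0,0.4]
  ],
  "twist": [0,0,0,0,0]
}}

```text
time: 38.38
tool_pos: [543.0, 172.6, 118.4]
tcp_rot: [-3.139, 0.001, 1.389]
contact_force: [0.4, -0.0, 0.3]
grip_width: 35.8
finger_force: 0.0
```

```bash
python3 - <<'E'
from h import *
st()
plan([((*W(-28.3,150.5),89.5),YAW,5)])
E
```

```text
t38.38 pos [543.02 172.65 118.45] L [-28.19 149.65] yaw 1.3890 Frot [0.4  0.07 0.26] w 35.77 ff 0.0
[[0.01, -0.0, 0.23], [0.01, -0.0, 0.23], [0.0, -0.0, 0.23], [0.01, -0.0, 0.23], [0.0, -0.0, 0.24]] [-0.0, -0.01, -0.0, -0.01, -0.0]
max 0.24 end [543.1514862  173.38668193  89.44863892] 1.3907019417846471
```

Call:
{"name": "arm_command", "arguments": {
  "gripper": [36,36,36,36,36],
  "dp": [
    [0.01,0,0.23],
    [0.01,0,0.23],
    [0,0,0.23],
    [0.01,0,0.23],
    [0,0,0.24]
  ],
  "twist": [0,0,0,0,0]
}}

```text
time: 39.0
tool_pos: [544.0, 174.4, 90.9]
tcp_rot: [3.141, -0.0, 1.39]
contact_force: [0.6, 0.3, 0.1]
grip_width: 35.8
finger_force: 0.0
```

Call:
{"name": "arm_command", "arguments": {
  "gripper": [36,36,36,36,36],
  "dp": [
    [0,0.2,0],
    [0,0.2,0],
    [0.03,0.2,0],
    [0.03,0.2,0],
    [0.03,0.2,0]
  ],
  "twist": [0,0,0,0,0]
}}

```text
time: 39.62
tool_pos: [567.1, 173.8, 90.7]
tcp_rot: [-3.137, -0.001, 1.39]
contact_force: [-6.3, 6.8, -0.1]
grip_width: 35.9
finger_force: 3.6
```

Call:
{"name": "arm_command", "arguments": {
  "gripper": [36,36,36,36,36],
  "dp": [
    [0,0.2,0],
    [0,0.2,0],
    [0,0.2,0],
    [0,0.2,0],
    [0,0.2,0]
  ],
  "twist": [0,0,0,0,0]
}}

```text
time: 40.25
tool_pos: [592.5, 168.7, 90.8]
tcp_rot: [-3.138, -0.001, 1.39]
contact_force: [-3.8, 5.4, -0.6]
grip_width: 35.8
finger_force: 2.4
```

Call:
{"name": "arm_command", "arguments": {
  "gripper": [36,36,36,36,36],
  "dp": [
    [0,0.08,0],
    [0,0.08,0],
    [0,0.08,0],
    [0,0.08,0],
    [0,0.08,0]
  ],
  "twist": [0,0,0,0,0]
}}

```text
time: 40.88
tool_pos: [602.4, 165.8, 90.8]
tcp_rot: [-3.139, 0.001, 1.39]
contact_force: [-5.4, -0.1, -0.0]
grip_width: 36.0
finger_force: 2.6
```

```bash
python3 -c "
from h import *
st()"
```

```text
t40.88 pos [602.44 165.83  90.77] L [ 31.49 153.58] yaw 1.3900 Frot [-5.27 -1.01 -0.03] w 36.05 ff 2.6
```

Call:
{"name": "arm_command", "arguments": {
  "gripper": [36,36,36,36,36],
  "dp": [
    [-0.02,0.06,0],
    [-0.02,0.06,0],
    [-0.02,0.06,0],
    [0,0.06,0],
    [0,0.06,0]
  ],
  "twist": [0,0,0,0,0]
}}

```text
time: 41.5
tool_pos: [609.9, 162.4, 90.8]
tcp_rot: [-3.14, 0.001, 1.39]
contact_force: [-6.9, -0.3, -1.5]
grip_width: 36.2
finger_force: 3.0
```

```bash
python3 -c "
from h import *
st()"
```

```text
t41.50 pos [609.86 162.4   90.79] L [ 39.41 151.54] yaw 1.3900 Frot [-6.73 -1.56 -1.51] w 36.19 ff 3.0
```

Call:
{"name": "arm_command", "arguments": {
  "gripper": [36,36,36,36,36],
  "dp": [
    [0,0.03,0],
    [0,0.03,0],
    [0,0.03,0],
    [0,0.03,0],
    [0,0.03,0]
  ],
  "twist": [0,0,0,0,0]
}}

```text
time: 42.12
tool_pos: [610.6, 162.1, 90.5]
tcp_rot: [-3.133, 0.002, 1.39]
contact_force: [-16.8, 1.0, 5.6]
grip_width: 35.8
finger_force: 8.2
```

```bash
python3 -c "
from h import *
st()"
```

```text
t42.12 pos [610.6  162.08  90.52] L [ 40.19 151.35] yaw 1.3901 Frot [-16.75  -2.04   5.57] w 35.80 ff 8.2
```

Lever is solid at its end: 17 N at the predicted place. I'll back off, lift clear and check.

Call:
{"name": "arm_command", "arguments": {
  "gripper": [36,36,36,36,36],
  "dp": [
    [0,-0.28,0],
    [0,-0.1,-0.5],
    [0,0,-0.9],
    [0,0,-0.9],
    [0,0,-0.9]
  ],
  "twist": [0,0,0,0,0]
}}

```text
time: 42.75
tool_pos: [606.1, 163.7, 173.5]
tcp_rot: [3.138, -0.001, 1.39]
contact_force: [0.5, 0.2, -0.2]
grip_width: 35.8
finger_force: 0.0
```

Call:
{"name": "arm_command", "arguments": {
  "gripper": [36,36,36,36,36],
  "dp": [
    [0.5,0,-0.9],
    [0.8,0,-0.5],
    [0.8,0,0],
    [0.8,0,0],
    [0.4,0,0]
  ],
  "twist": [0,0,0,0,0]
}}

```text
time: 43.38
tool_pos: [619.6, 246.4, 205.3]
tcp_rot: [-3.141, 0.001, 1.391]
contact_force: [-1.0, -0.2, -0.1]
grip_width: 36.0
finger_force: 0.0
```

```bash
python3 -c "
from h import *
st()
import cv2
a=capture('top')[160:265,195:330,::-1]; cv2.imwrite('pics/t3.png',cv2.resize(a,None,fx=5.6,fy=5.6,interpolation=cv2.INTER_CUBIC))
a=capture('scene')[175:275,225:365,::-1]; cv2.imwrite('pics/s3.png',cv2.resize(a,None,fx=5.6,fy=5.6,interpolation=cv2.INTER_CUBIC))"
```

```text
t43.38 pos [619.59 246.45 205.26] L [ 33.93 235.97] yaw 1.3909 Frot [-0.95 -0.37 -0.07] w 35.97 ff 0.0
```

View pics/t3.png

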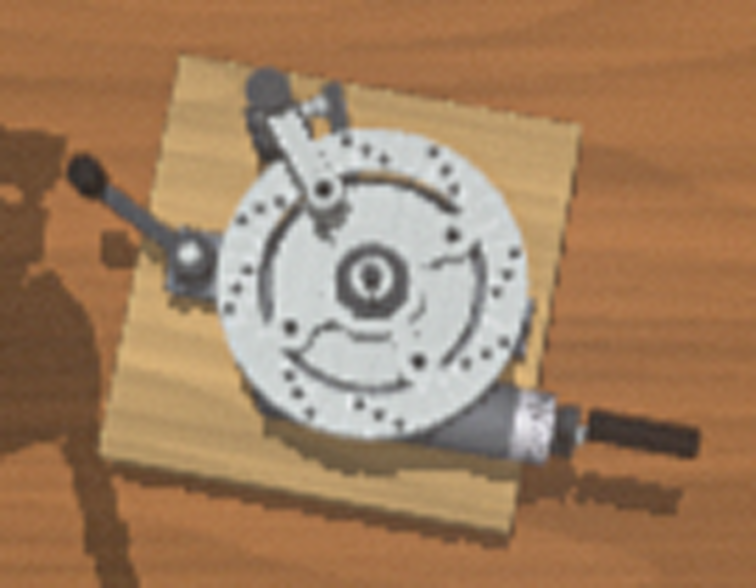

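View pics/s3.png

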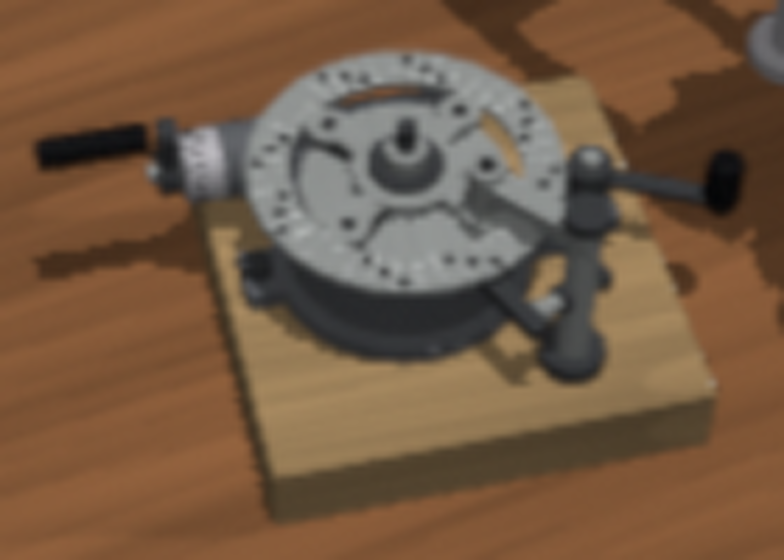

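The dog, at (335,105) in the top crop, bears against the stop screw. The hole is hidden under the bush at (323,188). The knob at (87,176) is further on than it began, and the hand is clear, so I'm handing in.

```bash
python3 -c "
from plant import *
print(close_job())"
```

```text
the job is handed in; nothing more can be done
None
```

The job is handed in: the clamp was slackened, the crank wound until the dog bore on the stop at about 7.4 N over running drag, the lever swung back to its tight end, and everything let go at 43 s with nothing else on the shelf touched.

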